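Set the electrode tweezers to their gap over the dish

TASK

Take the blue-gripped electrode tweezers off their rest and, with the tips still at least 20 mm apart, lower the tips into the open dish on either side of the two red dots, below the rim but touching neither floor nor wall, and pause there for a second. Then squeeze the tweezers until the tips stand over the two dots, 12 mm apart, and finish while holding that gap steady in the air: do not let go or put them down. Never let the two tips come together, never press them on the dish, and leave the other things on the table where they are.

Things in the scene. Friction and masses are not known exactly. Their poses are not given: they have to be found in the camera images.
- tweezers_grip (a point): Centre of the grip of the sprung tweezers, half-way up the 12 mm high arms. At the start x points to the tips, y to the left arm, z up. Two steel arms with blue grip plates (36 mm long, 16 mm high, centred here), parallel at a tip gap of 20 mm: squeeze them along y, from above. Over the plates: 36 mm wide let go, 25 mm at a tip gap of 12 mm. Heel (hinge) 75 mm behind (-x), tips 50 mm ahead, 38 mm below this point.
- tip_left (a point): Lowest point of the inner face of the left electrode, a brass disc 7 mm across and 2 mm thick on a thin black leg (3 mm) that hangs down 32 mm below the underside of the left arm.
- tip_right (a point): The same point of the right electrode, on the right (moving) arm. The tip gap is the distance between the two tip points: 30 mm when let go.
- squeeze (a joint): Angle by which the tweezers are squeezed, rad: 0 let go (tip gap 30 mm), about 0.144 at a gap of 12 mm, 0.24 shut; the gap is 0.030 - 0.125 * angle (m). A spring opens them: about 3 N on the grip plates when open, 7 N at a gap of 22 mm, 12 N at 12 mm, 17 N shut.
- dish_center (a point): Centre of the white floor of the round open dish (inner diameter 57 mm, clear wall 10 mm high above this floor, 2 mm thick), fixed on a black carrier 74 x 74 mm, 8 mm high; the floor is 10 mm above the table. z is up; the two red dots lie on its y axis.
- dot_left (a point): Centre of one red dot (5 mm across) printed on the dish floor, 6 mm along +y from the dish centre.
- dot_right (a point): Centre of the other red dot, 6 mm along -y from the dish centre.
- rest: Fixed rest under the tweezers: black base 150 x 60 x 6 mm and two grey posts that carry the tweezers' underside 44 mm over the table. Origin on the table below the grip centre, x towards the tips; posts 70 mm behind (16 mm thick, 30 mm wide) and 34 mm ahead (8 mm thick, 60 mm wide), with side lips 6 mm high; between the posts the space above the base is free for fingers.
- tweezers: The loose electrode tweezers as a whole (about 62 g, balanced at the grip centre), level on the rest; origin 6 mm below the grip centre, same axes. Origin and axes belong to the left arm: when both sides are squeezed alike, the tweezers' middle line stays put and these axes turn back (negative about z) by half the joint value.
- dish: The fixed dish with its carrier; origin on the table below the dish centre.
- slide_case: Bystander, loose: green slide case; leave alone. Origin at the centre of its underside.
- probe_box: Bystander, loose: small black probe box; leave alone. Origin at the centre of its underside.
- lab_timer: Bystander, loose: lab timer; leave alone. Origin at the centre of its underside.
- plain_tweezers: Bystander, loose: plain black tweezers; leave alone. Origin at the centre of its underside.
- marker_black: Bystander, loose: black marker; leave alone. Origin at the centre of its underside.

How it is judged:
On the way, in this order (a step that is already met when the one before it is completed fails the run):
1. the tweezers are lifted clear of their rest (contact force between tweezers and rest below 0.02 N and height (world z) of tweezers above 0.056 m and contact force between the fingers and tweezers above 0.5 N), for 0.2 s.
2. the open tips (over 18 mm apart) pause in the dish, below its rim, around the dots (each within 15 mm of its dot), not touching the dish (distance between tip_left and tip_right above 0.018 m and ((horizontal distance between tip_left and dot_left below 0.015 m and horizontal distance between tip_right and dot_right below 0.015 m) or (horizontal distance between tip_left and dot_right below 0.015 m and horizontal distance between tip_right and dot_left below 0.015 m)) and z of each of tip_left, tip_right in the frame of dish_center below 0.01 m and contact force between tweezers and dish below 0.1 N and linear speed of tweezers below 0.02 m/s), for 0.4 s.
At the end, for the whole second after the job is handed in: The gripper alone carries the tweezers, still; the tip gap is 12 mm within 2 mm, each tip is within 5 mm (seen from above) of its own red dot, both tips are inside the dish below its rim, and the tweezers touch neither dish nor rest (distance between tip_left and tip_right between 0.01 and 0.014 m and ((horizontal distance between tip_left and dot_left below 0.005 m and horizontal distance between tip_right and dot_right below 0.005 m) or (horizontal distance between tip_left and dot_right below 0.005 m and horizontal distance between tip_right and dot_left below 0.005 m)) and z of each of tip_left, tip_right in the frame of dish_center below 0.01 m and contact force between tweezers and dish below 0.1 N and contact force between tweezers and rest below 0.1 N and contact force between the fingers and tweezers above 1 N and linear speed of tweezers below 0.02 m/s and velocity of joint squeeze between -0.05 and 0.05 rad/s); the arm keeps its last pose, push and grip.
It fails at once if the tips come together (gap under 4 mm) (distance between tip_left and tip_right below 0.004 m).
It fails at once if the tweezers are pressed on the dish (over 5 N) (contact force between tweezers and dish above 5 N).
It fails at once if another thing is moved by more than 20 mm (distance of any of slide_case, probe_box, lab_timer, plain_tweezers, marker_black from where it was at the start of the episode above 0.02 m).
It also fails if it takes over 45 s, if anything falls off the work surface, if the arm or the gripper's body presses on something with over 40 N, if the wrist force passes 120 N, or if a joint passes its speed limit or range.

ROBOT

A 6-joint arm with a two-finger parallel gripper is mounted at the origin on a cart in front of the work surface, level with it; the furniture and walls round the work are solid. World frame = base frame: x ahead of the robot, y to its left, z up, the work surface at z = 0. Lengths are in m, angles in rad, forces in N, time in s.
With the tool pointing down it reaches from about 0.325 to 0.85 m from the base axis. Payload 4.4 kg.
Tool frame: the origin (TCP) lies midway between the tips of the shut fingers; the grasp point (between the pads) lies behind it (grasp_offset is the z of the grasp point in the tool frame, in m); z points along the fingers, y is the line along which they close (so a half turn about z gives the same grasp; the last joint's range is limited). The gripper opens to 94 mm and grips with 3 to 60 N. Pads are 16 mm wide; open, the fingers measure 119 mm over their backs; the gripper's body (75 mm by 177 mm) begins 78 mm behind the grasp point.
Start: joints at [0.998, 0.207, 1.542, -0, 1.393, -0.15], TCP at [0.236, 0.524, 0.205] pointing down, gripper open.
Joint ranges: [-2.73, 2.73], [-0.86, 2.22], [0.23, 2.46], [-1.11, 4.25], [0.08, 2.63], [-2.82, 2.82]. Speed limits (rad/s): [2.79, 2.79, 3.14, 3.14, 3.14, 3.14].

INTERFACE

Orientations are given as a unit quaternion [x, y, z, w].
In Python, from cell import sense, camera, calibration, hand_in, grasp_offset gives the robot as it stands.
- The arm moves only by the tool servo_tool, never from a script. Its argument "rows" is a list of rows, each a list of 7 numbers: the finger opening in m, from 0 to 0.094, then the shift along the world's x, y, z in m, then the turn, a rotation vector about the world's x, y, z in degrees. A call has exactly 8 rows; each row is the pose to reach, as a shift and turn from the pose commanded when the call began; what a row does not reach only later rows make up. A row lasts 1/10 s, in which the tool goes at most 50 mm and 8.59 degrees, less where a joint would pass 70% of its speed; a pose out of reach is approached as far as the arm can. A call with a gripper value outside its range is refused whole. The fingers move at their own pace and stop on an object; "force" is the grip in N (left out, the last holds). Time passes only in rows, so rows that repeat a pose let the fingers close, or fill a call up. It gives the time, the measured TCP pose, the force, the opening and the grip force at its end, in the units of the state.
- sense(): the state, without advancing time (a new reading comes with each control period).
- camera(name): name is "side" or "top" or "wrist"; returns (picture, depth): 400x640x3 uint8, red, green, blue; 400x640 float32, m along the optical axis (not along the pixel's ray), 0 where there is no reading.
- calibration(name): a dict with "mtx" (3x3 intrinsics, pixels), "R" (3x3) and "t" (3): a world point X has camera coordinates R X + t; the wrist camera has in their place "T_tool_cam" (4x4, takes a point from camera to tool coordinates, whose origin is the TCP and whose axes are the flange's). Camera axes: x right, y down, z forward; pixel columns grow to the right and rows downward; lengths in m; the calibration is good to about 2 mm. The wrist camera is an equidistant fisheye: a pixel r from the principal point sees the ray r / f radians off the axis. A picture is of the moment at which its call begins: read the wrist's pose just before it. calibration takes no time and is no camera call.
- hand_in(): hands the job in; it is judged then, once.
The state is a dict: "time": time; "joint_positions": joint angles; "joint_velocities": joint speeds; "effort": joint torques, N m; "position": TCP position; "ee_rot": TCP orientation; "ft_force": force on the tool from outside, world axes, zero at the start; "moment": the same for the moment, N m; "finger_gap": finger opening in m; "finger_force": force on a finger pad.
Only numpy, scipy, OpenCV 4.12 (cv2) and the standard library are available. Lean on these libraries where they do the work, as an engineer would, in place of code of your own. Each camera call takes 0.05 s, during which the arm holds its last target. There are 200 camera calls.

## Working session

There is one attempt and no reset: what is moved stays moved. The work goes in short steps, Python scripts to look and compute and a tool call to move; the robot and the scene stay as the last step left them, time stands still between calls to the robot, and variables do not carry over. Pictures are saved under pics/ and viewed, at most 13 in all, crops included, and the job is handed in when it is done.

Besides the shell and the picture viewer there is one more tool, called after "Emit:" as a command line: name --pt "numbers of a row" for each row, then --argument value for the rest. servo_tool: Moves the arm, as the interface text tells. Its arguments: {"type":"object","properties":{"rows":{"type":"array","items":{"type":"array","items":{"type":"number"}}},"force":{"type":"number"}},"required":["rows"]}

```bash
mkdir -p pics
python3 - <<'E'
from cell import *
import cv2,numpy as np
print(sense()['position'],sense()['ee_rot'],grasp_offset)
for n in("top","side"):
    p,d=camera(n); c=calibration(n); print(n,c)
    cv2.imwrite(f"pics/{n}0.png",p[:,:,::-1]); np.savez(f"{n}0.npz",p=p,d=d)
print(calibration("wrist"))
E
```

```text
[0.23549402 0.52369566 0.20432   ] [ 2.09810132e-01  9.77741522e-01 -1.03432348e-03 -3.93419270e-04] -0.0188
top {'mtx': array([[375.38253494,   0.        , 314.18590721],
       [  0.        , 375.38253494, 197.90485965],
       [  0.        ,   0.        ,   1.        ]]), 'R': array([[-1.03097655e-03, -9.99991782e-01,  3.92082841e-03],
       [-9.83469807e-01,  3.03984801e-04, -1.81071939e-01],
       [ 1.81069259e-01, -4.04269728e-03, -9.83462038e-01]]), 't': array([-0.00280525,  0.55876365,  0.8969884 ])}
side {'mtx': array([[481.1674311 ,   0.        , 325.13492972],
       [  0.        , 481.1674311 , 205.39793031],
       [  0.        ,   0.        ,   1.        ]]), 'R': array([[ 9.95267739e-01, -9.71705469e-02, -1.11781897e-04],
       [-6.16993354e-02, -6.31064886e-01, -7.73272463e-01],
       [ 7.50687665e-02,  7.69620032e-01, -6.34073881e-01]]), 't': array([-0.55329014,  0.09164819,  1.15758021])}
{'mtx': array([[309.70691629,   0.        , 314.90307876],
       [  0.        , 309.70691629, 198.10320718],
       [  0.        ,   0.        ,   1.        ]]), 'T_tool_cam': array([[ 3.94914354e-04, -9.59190761e-01, -2.82759489e-01,
         8.28635665e-02],
       [ 9.99999341e-01,  6.83629076e-04, -9.22397336e-04,
         3.40381531e-05],
       [ 1.07805761e-03, -2.82758938e-01,  9.59190398e-01,
        -1.79398138e-01],
       [ 0.00000000e+00,  0.00000000e+00,  0.00000000e+00,
         1.00000000e+00]])}
```

View pics/top0.png

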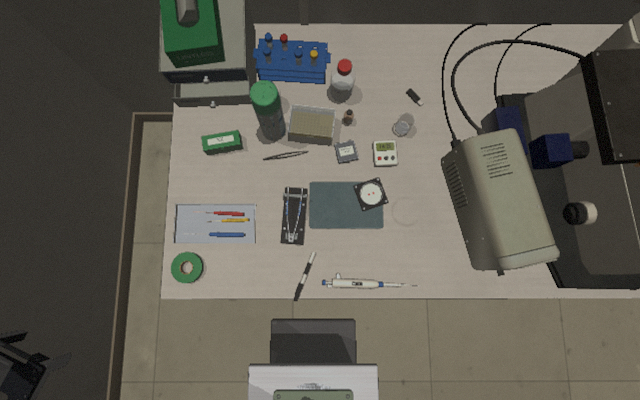

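View pics/side0.png

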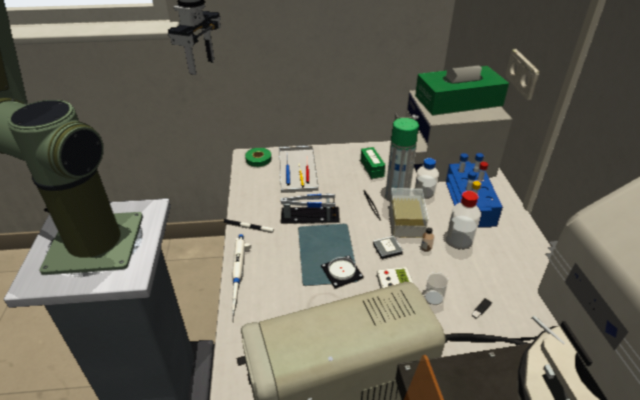

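The top view shows the tweezers on the rest at about (294,215) and the dish at (371,194). The side view shows them at about (310,208) and (342,268). Next I compute rough positions and zoom in.

```bash
cat > h.py <<'E'
import numpy as np,cv2
from cell import *
from scipy.spatial.transform import Rotation as Rn
def ray(n,uv,s=None):
    c=calibration(n);K=c["mtx"];uv=np.atleast_2d(uv).astype(float)
    q=np.c_[(uv[:,0]-K[0,2])/K[0,0],(uv[:,1]-K[1,2])/K[1,1]]
    if n!="wrist":
        d=np.c_[q,np.ones(len(q))]@c["R"]; return -c["R"].T@c["t"],d
    r=np.linalg.norm(q,axis=1)+1e-12
    d=np.c_[q*(np.sin(r)/r)[:,None],np.cos(r)]
    Rt=Rn.from_quat(s["ee_rot"]).as_matrix();T=c["T_tool_cam"]
    return Rt@T[:3,3]+np.array(s["position"]),d@(Rt@T[:3,:3]).T
def plane(n,uv,z,s=None):
    o,d=ray(n,uv,s); return o+d*((z-o[2])/d[:,2])[:,None]
def look(f):
    s=sense();p,d=camera("wrist");cv2.imwrite(f,p[:,:,::-1]);np.savez("w.npz",p=p,d=d);return s,p,d
def blobs(m,amin):
    n,l,st,c=cv2.connectedComponentsWithStats(m.astype(np.uint8));return [(c[i].round(1),st[i]) for i in range(1,n) if st[i,4]>=amin]
def masks(p):
    h=cv2.cvtColor(p,cv2.COLOR_RGB2HSV).astype(int);H,S,V=h[...,0],h[...,1],h[...,2]
    return dict(blue=(H>100)&(H<128)&(S>130)&(V>60),red=((H<8)|(H>172))&(S>120)&(V>70))
E
python3 - <<'E'
from h import *
p=np.load("top0.npz")["p"]
print(plane("top",[[294,215],[371,194]],[.05]*1+[.01] if 0 else .03).round(3))
m=masks(p)
for k in m: print(k,[(b[0],b[1]) for b in blobs(m[k],2) if 270<b[0][0]<400 and 180<b[0][1]<250])
c=cv2.resize(p[175:255,270:400],None,fx=6,fy=6,interpolation=cv2.INTER_CUBIC)
cv2.imwrite("pics/topc.png",c[:,:,::-1])
E
```

```text
[[ 0.518  0.048  0.03 ]
 [ 0.573 -0.15   0.03 ]]
blue []
red [(array([368.5, 194. ]), array([368, 194,   2,   1,   2], dtype=int32))]
```

View pics/topc.png

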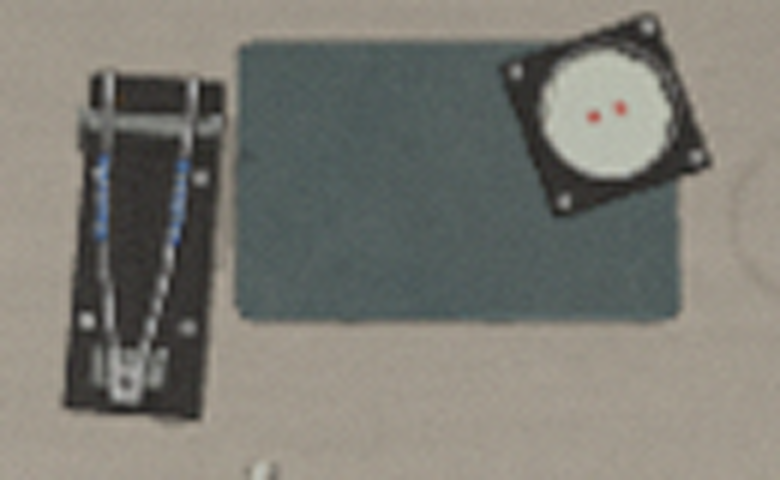

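The crop shows the tips pointing away from the robot. The blue plates are at crop (102,198) and (180,200), which puts the grip centre at full-picture pixel (293.6,208.2). The dots are at crop (594,117) and (620,108), so the dish axis is turned by about 19°. I'm moving the wrist camera over the tweezers.

Emit:
servo_tool --pt "0.094 0.025 -0.04 0 0 0 3" --pt "0.094 0.05 -0.08 0 0 0 6" --pt "0.094 0.075 -0.12 0 0 0 9" --pt "0.094 0.1 -0.16 0 0 0 12" --pt "0.094 0.125 -0.2 0 0 0 15" --pt "0.094 0.15 -0.24 0 0 0 17" --pt "0.094 0.175 -0.28 0 0 0 19" --pt "0.094 0.2 -0.32 0 0 0 20" --force 20

```text
time: 0.9
position: [0.4363, 0.2026, 0.2051]
ee_rot: [0.036, 0.999, -0.0, -0.0]
ft_force: [0.2, 1.2, -0.5]
finger_gap: 0.0937
finger_force: 0.0
```

Emit:
servo_tool --pt "0.094 0.025 -0.04 0 0 0 0" --pt "0.094 0.05 -0.08 0 0 0 0" --pt "0.094 0.075 -0.12 0 0 0 0" --pt "0.094 0.09 -0.15 0 0 0 0" --pt "0.094 0.09 -0.15 0 0 0 0" --pt "0.094 0.09 -0.15 0 0 0 0" --pt "0.094 0.09 -0.15 0 0 0 0" --pt "0.094 0.09 -0.15 0 0 0 0"

```text
time: 1.7
position: [0.5252, 0.0557, 0.2053]
ee_rot: [0.036, 0.999, 0.0, -0.0]
ft_force: [-0.2, -0.3, 0.4]
finger_gap: 0.0939
finger_force: 0.0
```

Run:
```python
from h import *
print(plane("top",[[293.6,208.2]],.05).round(3),plane("top",[[369,194.5],[373.3,193]],.01).round(3))
s,p,d=look("pics/w1.png");print(s["time"],s["position"],s["ee_rot"])
m=masks(p)
for k in m: print(k,[(b[0],b[1]) for b in blobs(m[k],8)])
```

```text
[[0.533 0.049 0.05 ]] [[ 0.575 -0.148  0.01 ]
 [ 0.579 -0.16   0.01 ]]
1.7 [0.52523341 0.05566674 0.20528267] [ 3.58855747e-02  9.99355858e-01  1.43812660e-04 -2.72166685e-04]
blue [(array([234.5,  41.9]), array([231,  38,   7,   9,  54], dtype=int32)), (array([132.5,  60.3]), array([130,  56,   6,   9,  47], dtype=int32)), (array([441.8, 128.1]), array([411, 124,  64,   9, 526], dtype=int32)), (array([294.3, 207.3]), array([293, 206,   4,   3,   9], dtype=int32)), (array([324.4, 207.4]), array([322, 207,   5,   2,   8], dtype=int32)), (array([287.3, 381.8]), array([283, 381,   9,   3,  18], dtype=int32))]
red [(array([438.7, 170.1]), array([415, 166,  54,   9, 392], dtype=int32)), (array([168.8, 286.1]), array([166, 284,   7,   5,  25], dtype=int32))]
```

View pics/w1.png

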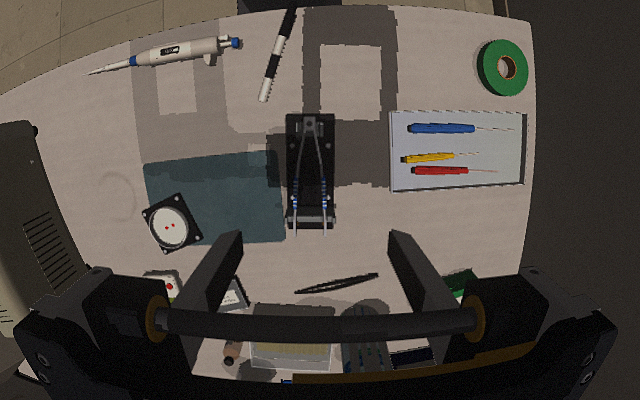

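The wrist view shows blue plates at about (295,193) and (324,193), tips at about (297,233) and (325,233), the heel at (309,122), and red dots at about (167,227) and (173,225). I'm measuring them more finely.

Run:
```python
from h import *
s=sense();p=np.load("w.npz")["p"].astype(int)   # arm unmoved since the picture
def sub(m,x0,x1,y0,y1,amin=1):
    return [(b[0]+[x0,y0],b[1]) for b in blobs(m[y0:y1,x0:x1],amin)]
bl=p[...,2]-p[...,0]>25
ctr=[]
for x0,x1 in((286,309),(312,334)):
    ys,xs=np.nonzero(bl[170:220,x0:x1]);xs=xs+x0;ys=ys+170
    print(len(xs),xs.min(),xs.max(),ys.min(),ys.max())
    P=plane("wrist",np.c_[xs,ys],.058,s);print("plate z58",P.mean(0).round(4),(P.max(0)-P.min(0)).round(4),((P.max(0)+P.min(0))/2).round(4));ctr.append((P.max(0)+P.min(0))/2)
print("grip",np.mean(ctr,0))
rd=(p[...,0]-p[...,1]>40)
D=[]
for c,st in sub(rd,150,190,210,245,3):
    D.append(plane("wrist",[c],.01,s)[0]);print(c,st[4],D[-1].round(4))
w=(p.min(2)>120);b=max(sub(w,145,195,200,255,50),key=lambda t:t[1][4]);print("floor",b,plane("wrist",[b[0]],.01,s).round(4))
D=np.array(D);print(D.mean(0),D[0]-D[1])
c=cv2.resize(p[105:245,270:350].astype(np.uint8),None,fx=4,fy=4,interpolation=cv2.INTER_CUBIC)
c2=cv2.resize(p[185:260,135:205].astype(np.uint8),(560,560)[:1]*1+(560,),interpolation=cv2.INTER_CUBIC)
cv2.imwrite("pics/w1c.png",np.hstack([c,c2[:, :480]] )[:,:,::-1])
```

```text
55 293 296 178 209
plate z58 [0.5362 0.0324 0.058 ] [0.0353 0.0063 0.    ] [0.532  0.0326 0.058 ]
67 322 326 177 209
plate z58 [0.5355 0.0644 0.058 ] [0.0365 0.0052 0.    ] [0.5338 0.0643 0.058 ]
grip [0.53290171 0.04842286 0.058     ]
[172.8 224.7] 11 [ 0.5773 -0.1478  0.01  ]
[166.3 227.6] 10 [ 0.5812 -0.1596  0.01  ]
floor (array([169.3, 225.9]), array([  8,   8,  34,  36, 884], dtype=int32)) [[ 0.5788 -0.154   0.01  ]]
[ 0.57923476 -0.15368177  0.01      ] [-0.00389605  0.01177714  0.        ]
```

View pics/w1c.png

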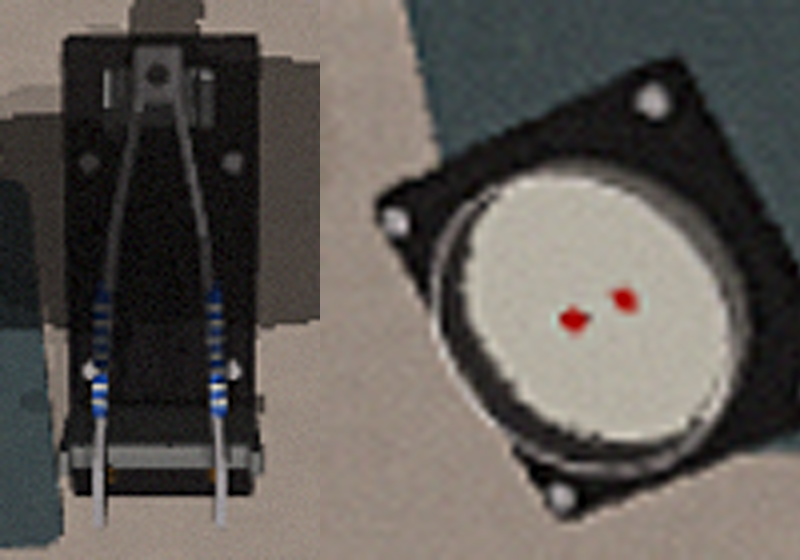

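The crop shows the tweezers with the heel hole at crop (157,75), the tips at (100,522) and (220,522), and the two dots inside the dish. Next I compute the tweezers' yaw and check whether joint 6 has room for a half turn, which would give the camera a view of the tips.

Run:
```python
from h import *
s=sense();print(s["joint_positions"])
P=plane("wrist",[[270+157/4,105+75/4],[270+160/4,105+522/4],[270+100/4,105+522/4],[270+220/4,105+522/4]],.056,s);print(P.round(4))
v=P[1]-P[0];print(np.degrees(np.arctan2(v[1],v[0])),np.linalg.norm(v))
print(Rn.from_quat(s["ee_rot"]).as_matrix().round(4))
```

```text
[-5.84911547e-02  1.07559014e-01  1.65546890e+00  1.85669039e-04
  1.37881354e+00 -1.55762311e+00]
[[0.4574 0.0544 0.056 ]
 [0.5837 0.0456 0.056 ]
 [0.5825 0.0283 0.056 ]
 [0.5849 0.0629 0.056 ]]
-3.951391864878069 0.12656215710206342
[[-9.974e-01  7.160e-02 -2.000e-04]
 [ 7.160e-02  9.974e-01  2.000e-04]
 [ 3.000e-04  2.000e-04 -1.000e+00]]
```

Emit:
servo_tool --pt "0.094 0.004 -0.003 0 0 0 -8" --pt "0.094 0.0078 -0.007 0 0 0 -16" --pt "0.094 0.0078 -0.007 0 0 0 -24" --pt "0.094 0.0078 -0.007 0 0 0 -32" --pt "0.094 0.0078 -0.007 0 0 0 -40" --pt "0.094 0.0078 -0.007 0 0 0 -48" --pt "0.094 0.0078 -0.007 0 0 0 -56" --pt "0.094 0.0078 -0.007 0 0 0 -64"

```text
time: 2.55
position: [0.5334, 0.0485, 0.2056]
ee_rot: [0.562, 0.827, 0.0, 0.0]
ft_force: [0.6, 0.1, 0.1]
finger_gap: 0.0939
finger_force: 0.0
```

Emit:
servo_tool --pt "0.094 0 0 0 0 0 -8" --pt "0.094 0 0 0 0 0 -16" --pt "0.094 0 0 0 0 0 -24" --pt "0.094 0 0 0 0 0 -32" --pt "0.094 0 0 0 0 0 -40" --pt "0.094 0 0 0 0 0 -48" --pt "0.094 0 0 0 0 0 -56" --pt "0.094 0 0 0 0 0 -64"

```text
time: 3.35
position: [0.5334, 0.0485, 0.2056]
ee_rot: [0.915, 0.403, 0.0, -0.0]
ft_force: [0.3, 0.1, -0.5]
finger_gap: 0.0938
finger_force: 0.0
```

Emit:
servo_tool --pt "0.08 0 0 0 0 0 -8" --pt "0.07 0 0 0 0 0 -16" --pt "0.06 0 0 0 0 0 -24" --pt "0.06 0 0 -0.02 0 0 -32" --pt "0.06 0 0 -0.04 0 0 -40" --pt "0.06 0 0 -0.06 0 0 -48" --pt "0.06 0 0 -0.08 0 0 -52" --pt "0.06 0 0 -0.08 0 0 -52"

```text
time: 4.15
position: [0.5307, 0.0485, 0.1225]
ee_rot: [0.999, -0.036, -0.003, -0.0]
ft_force: [-0.1, 0.6, -0.4]
finger_gap: 0.0603
finger_force: 0.0
```

Run:
```python
from h import *
s,p,d=look("pics/w2.png");print(s["time"],s["position"],s["joint_positions"],s["finger_gap"])
print(Rn.from_quat(s["ee_rot"]).as_matrix().round(4))
```

```text
4.15 [0.53066476 0.0485223  0.12248641] [-7.13490452e-02  2.06954536e-01  1.72295137e+00  9.08845390e-05
  1.21840949e+00  1.57131396e+00] 0.060314510193917883
[[ 9.974e-01 -7.180e-02 -6.700e-03]
 [-7.180e-02 -9.974e-01  6.000e-04]
 [-6.700e-03 -1.000e-04 -1.000e+00]]
```

View pics/w2.png

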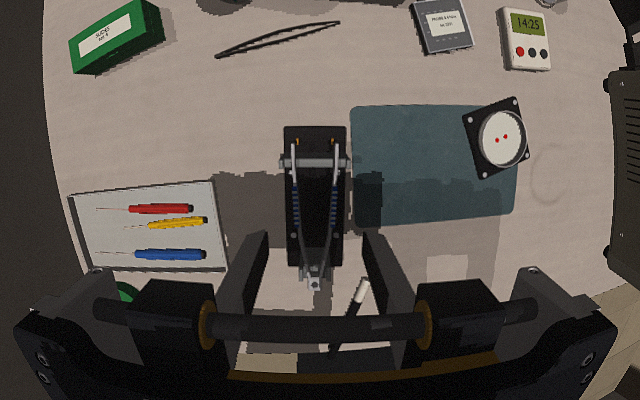

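The view shows the tweezers centred between the fingers (plates at about (296,200) and (333,200), tips at about (295,145) and (335,145)) and the dish at (503,138) with dots at (497,140) and (505,136).

Emit:
servo_tool --pt "0.06 0 0 -0.01 0 0 0" --pt "0.06 0 0 -0.02 0 0 0" --pt "0.06 0 0 -0.03 0 0 0" --pt "0.06 0 0 -0.03 0 0 0" --pt "0.06 0 0 -0.03 0 0 0" --pt "0.06 0 0 -0.03 0 0 0" --pt "0.06 0 0 -0.03 0 0 0" --pt "0.06 0 0 -0.03 0 0 0"

```text
time: 5.0
position: [0.5341, 0.0473, 0.0959]
ee_rot: [0.999, -0.037, 0.0, 0.0]
ft_force: [0.3, -0.1, 0.4]
finger_gap: 0.0603
finger_force: 0.0
```

Run:
```python
from h import *
s,p,d=look("pics/w3.png");print(s["time"],s["position"],Rn.from_quat(s["ee_rot"]).as_matrix().round(4)[:2])
p=p.astype(int);bl=(p[...,2]-p[...,0]>25)
bb=[b for b in blobs(bl,5) if 260<b[0][0]<370 and 120<b[0][1]<300];print(bb)
ys,xs=np.nonzero(bl[120:300,260:370]);xs+=260;ys+=120
C=[]
for k in(xs<315,xs>=315):
    P=plane("wrist",np.c_[xs[k],ys[k]],.058,s);print(P.min(0).round(4),P.max(0).round(4));C.append((P.min(0)+P.max(0))/2)
print("grip",np.mean(C,0))
rd=(p[...,0]-p[...,1]>60)
for b in blobs(rd,8):
    if b[0][0]>380: print(b[0],b[1][4],plane("wrist",[b[0]],.01,s).round(4))
cv2.imwrite("pics/w3c.png",cv2.resize(p[100:300,240:580].astype(np.uint8),None,fx=2.3,fy=2.3,interpolation=2)[:,:,::-1])
```

```text
5.0 [0.53408744 0.04731686 0.09587473] [[ 9.973e-01 -7.370e-02  9.000e-04]
 [-7.370e-02 -9.973e-01 -1.000e-04]]
[(array([290.4, 203.1]), array([288, 201,   5,   5,  20], dtype=int32)), (array([335. , 202.9]), array([333, 201,   5,   5,  22], dtype=int32)), (array([290.9, 209.9]), array([289, 209,   5,   3,  12], dtype=int32)), (array([334.9, 209.7]), array([333, 209,   5,   3,  11], dtype=int32)), (array([291.5, 215.5]), array([290, 215,   4,   2,   8], dtype=int32)), (array([334.6, 215.3]), array([333, 214,   5,   3,  10], dtype=int32)), (array([291.8, 221.1]), array([290, 220,   5,   3,  12], dtype=int32)), (array([334.1, 221.1]), array([332, 220,   5,   3,  14], dtype=int32)), (array([292.3, 226.6]), array([290, 226,   5,   3,  10], dtype=int32)), (array([334. , 226.5]), array([332, 226,   5,   2,  10], dtype=int32)), (array([292.7, 232.3]), array([291, 231,   4,   3,   9], dtype=int32)), (array([333.5, 232.1]), array([332, 231,   4,   3,  11], dtype=int32)), (array([293. , 237.5]), array([291, 237,   5,   2,  10], dtype=int32)), (array([333.5, 237.5]), array([332, 237,   4,   2,   8], dtype=int32)), (array([293.4, 243.1]), array([291, 242,   5,   3,  12], dtype=int32)), (array([332.5, 243. ]), array([331, 242,   4,   3,  12], dtype=int32))]
[0.5168 0.0626 0.058 ] [0.5516 0.0668 0.058 ]
[0.5146 0.0156 0.058 ] [0.5931 0.0361 0.058 ]
grip [0.54402549 0.04528188 0.058     ]
[533.5  51.8] 63 [[ 0.6755 -0.1842  0.01  ]]
[517.7 143.3] 15 [[ 0.5804 -0.1596  0.01  ]]
[508.9 147. ] 16 [[ 0.5768 -0.1482  0.01  ]]
```

View pics/w3c.png

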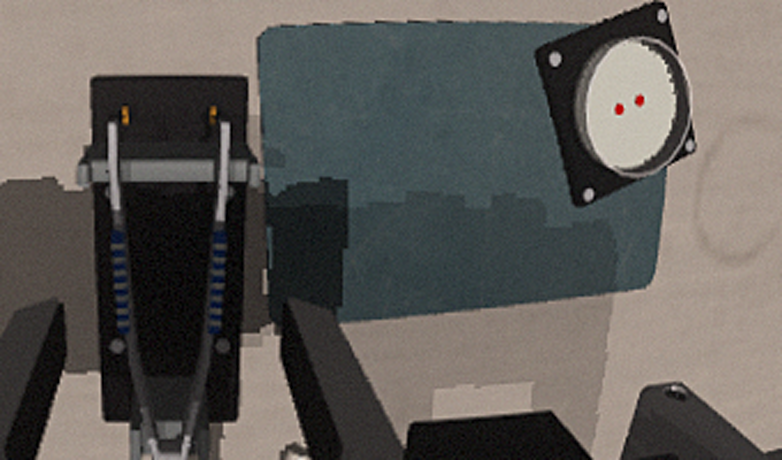

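The crop shows plates, brass tips at (125,115) and (213,115), and the dots. The measured grip centre is (0.5335, 0.0485) and the dish centre (0.5788, -0.1538), both matching the first view. I'm lowering onto the plates and squeezing to 31 mm.

Emit:
servo_tool --pt "0.06 0 0.001 -0.02 0 0 0" --pt "0.06 0 0.001 -0.04 0 0 0" --pt "0.06 0 0.001 -0.055 0 0 0" --pt "0.06 0 0.001 -0.065 0 0 0" --pt "0.06 0 0.001 -0.065 0 0 0" --pt "0.06 0 0.001 -0.065 0 0 0" --pt "0.05 0 0.001 -0.065 0 0 0" --pt "0.042 0 0.001 -0.065 0 0 0" --force 9

```text
time: 5.85
position: [0.5347, 0.0483, 0.0314]
ee_rot: [0.999, -0.037, 0.001, 0.0]
ft_force: [0.0, -0.8, -0.3]
finger_gap: 0.0475
finger_force: 0.0
```

Emit:
servo_tool --pt "0.038 0 0 0 0 0 0" --pt "0.036 0 0 0 0 0 0" --pt "0.034 0 0 0 0 0 0" --pt "0.033 0 0 0 0 0 0" --pt "0.032 0 0 0 0 0 0" --pt "0.031 0 0 0 0 0 0" --pt "0.031 0 0 0 0 0 0" --pt "0.031 0 0 0 0 0 0" --force 9

```text
time: 6.65
position: [0.5343, 0.0484, 0.0309]
ee_rot: [0.999, -0.037, 0.001, -0.0]
ft_force: [0.4, 0.0, 3.7]
finger_gap: 0.0312
finger_force: 7.5
```

Emit:
servo_tool --pt "0.031 0 0 0.005 0 0 0" --pt "0.031 0 0 0.012 0 0 0" --pt "0.031 0 0 0.02 0 0 0" --pt "0.031 0 0 0.03 0 0 0" --pt "0.031 0 0 0.04 0 0 0" --pt "0.031 0 0 0.04 0 0 0" --pt "0.031 0 0 0.04 0 0 0" --pt "0.031 0 0 0.04 0 0 0"

```text
time: 7.45
position: [0.5333, 0.0484, 0.0701]
ee_rot: [0.999, -0.037, -0.0, -0.0]
ft_force: [0.6, 0.5, -0.9]
finger_gap: 0.0311
finger_force: 6.2
```

Run:
```python
from h import *
s,p,d=look("pics/w4.png");print(s["time"],s["position"],s["finger_gap"],s["finger_force"])
cv2.imwrite("pics/w4c.png",cv2.resize(p[100:300,220:420],None,fx=3,fy=3,interpolation=2)[:,:,::-1])
```

```text
7.45 [0.53331864 0.04839526 0.0701497 ] 0.031107420529127926 6.201020702719688
```

View pics/w4c.png

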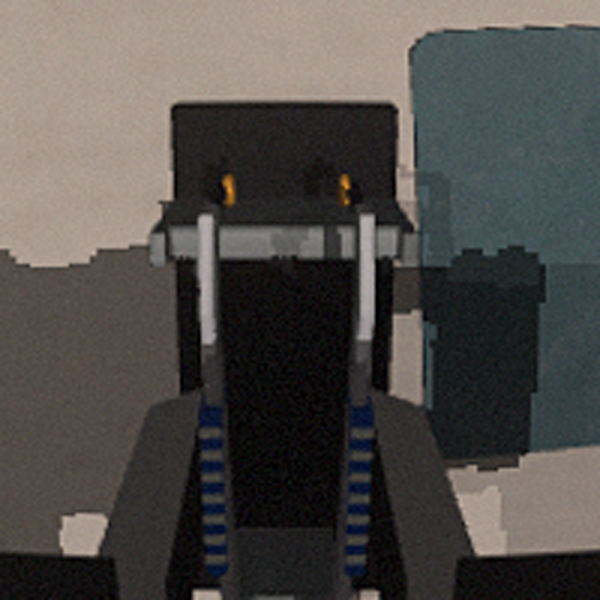

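Lifted: the brass tips are at crop (229,190) and (346,190), with the tweezers parallel between the fingers. Now I find the tip positions and the carry vector.

Run:
```python
from h import *
s=sense();z=np.load("w.npz");p=z["p"].astype(int);d=z["d"]
m=(p[...,0]-p[...,2]>60)&(p[...,0]>100)
bs=[b for b in blobs(m,4) if 270<b[0][0]<360 and 140<b[0][1]<185];print(bs)
c=[b[0] for b in bs]
P=plane("wrist",c,.0545,s);print(P.round(4),np.linalg.norm(P[0]-P[-1]),[d[int(round(a[1])),int(round(a[0]))] for a in c])
Rt=Rn.from_quat(s["ee_rot"]).as_matrix();print("tool coords",((P-s["position"])@Rt).round(4))
M=(P[0]+P[-1])/2-s["position"];D=np.array([.5788,-.1538]);ang=22.3
q=Rn.from_euler("z",ang,degrees=True).apply(M);print("mid off",M.round(4),q.round(4))
v=P[0]-P[-1];print("tips axis deg",np.degrees(np.arctan2(v[1],v[0])))
print("TCP target",D-q[:2],"shift",D-q[:2]-s["position"][:2])
```

```text
[(array([296. , 162.5]), array([294, 159,   4,   9,  24], dtype=int32)), (array([334.7, 160.2]), array([334, 158,   3,   5,   9], dtype=int32))]
[[0.5828 0.0567 0.0545]
 [0.5825 0.032  0.0545]] 0.02471899042026653 [np.float32(0.19415943), np.float32(0.19371262)]
tool coords [[ 0.0488 -0.0119  0.0154]
 [ 0.0503  0.0128  0.0154]]
mid off [ 0.0494 -0.0041 -0.0155] [ 0.0472  0.015  -0.0155]
tips axis deg 89.25606210560952
TCP target [ 0.53156804 -0.16877669] shift [-0.00166879 -0.21716141]
```

Emit:
servo_tool --pt "0.031 0 -0.005 0.015 0 0 0" --pt "0.031 0 -0.02 0.02 0 0 2" --pt "0.031 -0.001 -0.045 0.02 0 0 5" --pt "0.031 -0.001 -0.075 0.02 0 0 9" --pt "0.031 -0.001 -0.105 0.02 0 0 13" --pt "0.031 -0.0015 -0.135 0.02 0 0 17" --pt "0.031 -0.0017 -0.16 0.02 0 0 20" --pt "0.031 -0.0017 -0.18 0.02 0 0 22"

```text
time: 8.3
position: [0.5315, -0.133, 0.0899]
ee_rot: [0.988, 0.155, -0.0, -0.0]
ft_force: [0.2, 0.1, -0.1]
finger_gap: 0.0313
finger_force: 6.2
```

Emit:
servo_tool --pt "0.031 0 -0.015 0 0 0 0" --pt "0.031 0 -0.028 0 0 0 0" --pt "0.031 0 -0.035 -0.005 0 0 0" --pt "0.031 0 -0.037 -0.015 0 0 0" --pt "0.031 0 -0.037 -0.025 0 0 0" --pt "0.031 0 -0.037 -0.03 0 0 0" --pt "0.031 0 -0.037 -0.03 0 0 0" --pt "0.031 0 -0.037 -0.03 0 0 0"

```text
time: 9.1
position: [0.5319, -0.168, 0.0601]
ee_rot: [0.988, 0.155, -0.0, -0.0]
ft_force: [0.7, -0.1, -0.6]
finger_gap: 0.031
finger_force: 6.2
```

```bash
cat > t.py <<'E'
from h import *
import sys
s,p,d=look(sys.argv[1]);print(s["time"],s["position"],s["finger_gap"],s["finger_force"])
cv2.imwrite(sys.argv[1].replace(".","c."),cv2.resize(p[100:220,240:390],None,fx=5,fy=5,interpolation=2)[:,:,::-1])
p=p.astype(int);tz=s["position"][2]+.0188-.0345
def show(m,z,a):
    out=[]
    for b in blobs(m,a):
        if 260<b[0][0]<370 and 110<b[0][1]<210: out.append(plane("wrist",[b[0]],z,s)[0]);print(b[0],b[1][4],out[-1].round(4))
    return np.array(out)
r,g,b_=p[...,0],p[...,1],p[...,2]
print("red");R=show((r-g>50)&(abs(g-b_)<25)&(r>90),.01,4)
print("brass z",tz);B=show((r-b_>50)&(g-b_>20),tz,4)
if len(R)>1 and len(B)>1:
    print("mid diff (dots-tips)",(R.mean(0)-B.mean(0)).round(4))
    for v in(R[0]-R[-1],B[0]-B[-1]): print(np.degrees(np.arctan2(v[1],v[0])),np.linalg.norm(v))
E
python3 t.py pics/w5.png
```

```text
9.1 [ 0.53193771 -0.16804786  0.06012045] 0.031010981700814837 6.168881580233574
red
[307.5 154.3] 37 [ 0.5768 -0.1479  0.01  ]
[322.6 153.1] 23 [ 0.5811 -0.1583  0.01  ]
[324.  156.8] 4 [ 0.5788 -0.1602  0.01  ]
brass z 0.04442044830450541
[295.9 162.8] 33 [ 0.5744 -0.1417  0.0444]
[334.3 161.7] 19 [ 0.5826 -0.1648  0.0444]
mid diff (dots-tips) [ 0.0004 -0.0022 -0.0344]
99.11342797434224 0.012477598227340177
109.51237157336065 0.02453976350607631
```

View pics/w5c.png

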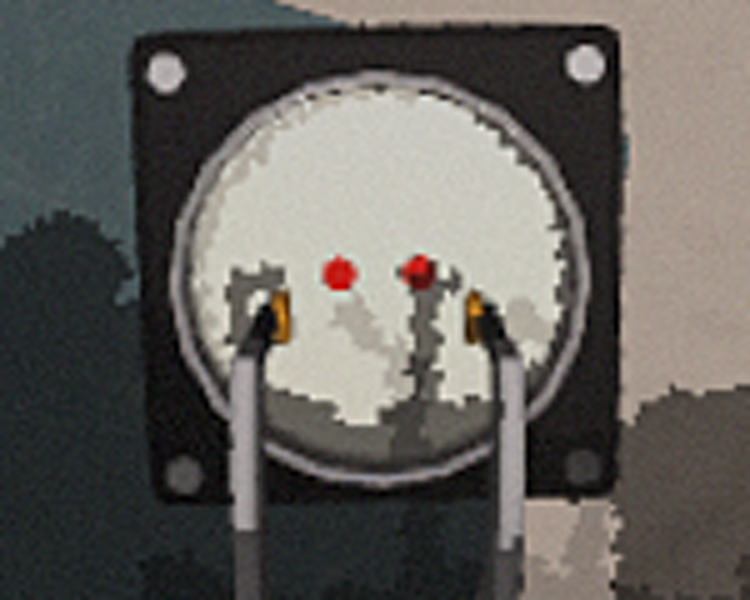

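The dots are at crop (340,273) and (420,271) and the tips at (282,318) and (475,318). Allowing for height, the tip midpoint sits within about 1 mm of the dot midpoint and parallel to it. I'm lowering 25.5 mm and pausing.

Emit:
servo_tool --pt "0.031 0 0 -0.006 0 0 0" --pt "0.031 0 0 -0.012 0 0 0" --pt "0.031 0 0 -0.018 0 0 0" --pt "0.031 0 0 -0.022 0 0 0" --pt "0.031 0 0 -0.0255 0 0 0" --pt "0.031 0 0 -0.0255 0 0 0" --pt "0.031 0 0 -0.0255 0 0 0" --pt "0.031 0 0 -0.0255 0 0 0"

```text
time: 9.95
position: [0.5323, -0.1688, 0.0352]
ee_rot: [0.988, 0.155, 0.0, 0.0]
ft_force: [-0.3, -0.2, -0.5]
finger_gap: 0.0309
finger_force: 6.2
```

Emit:
servo_tool --pt "0.031 0 0 0 0 0 0" --pt "0.031 0 0 0 0 0 0" --pt "0.031 0 0 0 0 0 0" --pt "0.031 0 0 0 0 0 0" --pt "0.031 0 0 0 0 0 0" --pt "0.031 0 0 0 0 0 0" --pt "0.031 0 0 0 0 0 0" --pt "0.031 0 0 0 0 0 0"

```text
time: 10.75
position: [0.5321, -0.1686, 0.035]
ee_rot: [0.988, 0.155, 0.0, 0.0]
ft_force: [0.2, 0.8, -0.7]
finger_gap: 0.0313
finger_force: 6.2
```

```bash
python3 t.py pics/w6.png
```

```text
10.75 [ 0.53205373 -0.16861423  0.03495168] 0.031252794346990534 6.172797158360481
red
[305.5 159.8] 44 [ 0.5767 -0.1478  0.01  ]
[323.6 159.5] 51 [ 0.5806 -0.1592  0.01  ]
brass z 0.019251682511437176
[295.9 162.6] 33 [ 0.5747 -0.1423  0.0193]
[334.2 162.4] 21 [ 0.5823 -0.1655  0.0193]
mid diff (dots-tips) [ 0.0002  0.0004 -0.0093]
108.75837877644297 0.0120802124168943
108.10520333878043 0.024472481574868164
```

View pics/w6c.png

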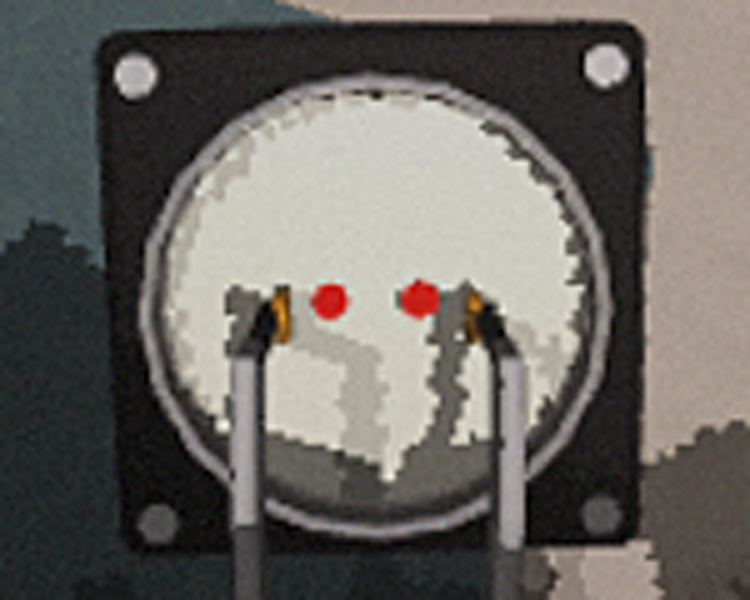

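The tips hover at crop (282,315) and (475,315) on either side of the dots (330,301) and (419,299), and the pause is done. Now squeezing gradually to 25 mm.

Emit:
servo_tool --pt "0.0305 0 0 0 0 0 0" --pt "0.03 0 0 0 0 0 0" --pt "0.0295 0 0 0 0 0 0" --pt "0.029 0 0 0 0 0 0" --pt "0.0285 0 0 0 0 0 0" --pt "0.028 0 0 0 0 0 0" --pt "0.028 0 0 0 0 0 0" --pt "0.028 0 0 0 0 0 0" --force 16

```text
time: 11.6
position: [0.532, -0.1686, 0.0349]
ee_rot: [0.988, 0.155, 0.0, -0.0]
ft_force: [-0.7, -0.3, -0.8]
finger_gap: 0.0284
finger_force: 9.5
```

Emit:
servo_tool --pt "0.0275 0 0 0 0 0 0" --pt "0.027 0 0 0 0 0 0" --pt "0.0265 0 0 0 0 0 0" --pt "0.026 0 0 0 0 0 0" --pt "0.0255 0 0 0 0 0 0" --pt "0.0252 0 0 0 0 0 0" --pt "0.0252 0 0 0 0 0 0" --pt "0.0252 0 0 0 0 0 0"

```text
time: 12.4
position: [0.532, -0.1686, 0.0349]
ee_rot: [0.988, 0.155, -0.0, -0.0]
ft_force: [-0.8, -0.3, -0.8]
finger_gap: 0.0257
finger_force: 12.0
```

```bash
python3 t.py pics/w7.png
```

```text
12.4 [ 0.53201109 -0.16861259  0.034935  ] 0.025734632618292445 11.986532807350159
red
[306.7 159.5] 26 [ 0.5771 -0.1485  0.01  ]
[322.9 159.7] 15 [ 0.5803 -0.1588  0.01  ]
brass z 0.019234996434007876
[303.7 162.8] 30 [ 0.576  -0.1471  0.0192]
[326.8 161.7] 20 [ 0.5812 -0.1609  0.0192]
mid diff (dots-tips) [ 0.0001  0.0003 -0.0092]
107.07625243329043 0.010809423078538685
110.5753199827355 0.014762742213052307
```

View pics/w7c.png

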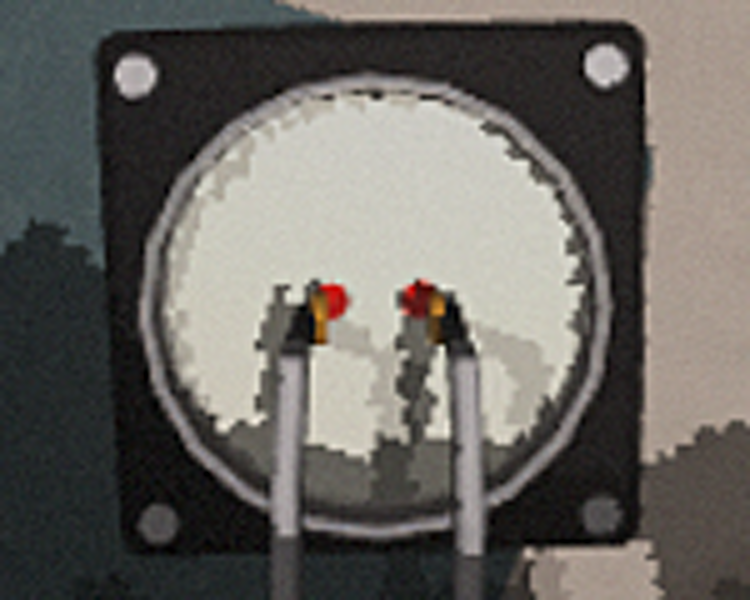

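The tips are now at crop (319,318) and (437,318), straddling the dots, with the midpoint within 0.5 mm. One settling call, then I recheck the opening.

Emit:
servo_tool --pt "0.025 0 0 0 0 0 0" --pt "0.025 0 0 0 0 0 0" --pt "0.025 0 0 0 0 0 0" --pt "0.025 0 0 0 0 0 0" --pt "0.025 0 0 0 0 0 0" --pt "0.025 0 0 0 0 0 0" --pt "0.025 0 0 0 0 0 0" --pt "0.025 0 0 0 0 0 0"

```text
time: 13.25
position: [0.5321, -0.1687, 0.0349]
ee_rot: [0.988, 0.155, 0.0, 0.0]
ft_force: [0.4, -0.3, -0.4]
finger_gap: 0.0251
finger_force: 12.2
```

```bash
python3 t.py pics/w8.png; python3 -c "
from cell import *
for i in range(5): camera('wrist');s=sense();print(s['finger_gap'],s['finger_force'],s['position'])"
```

```text
13.25 [ 0.53205864 -0.1686525   0.0349485 ] 0.02508177776317832 12.159377932548523
red
[306.8 159.5] 25 [ 0.5772 -0.1486  0.01  ]
[322.3 160.1] 15 [ 0.58   -0.1585  0.01  ]
[325.2 157. ] 6 [ 0.5826 -0.1597  0.01  ]
brass z 0.01924849730947248
[304.  163.1] 29 [ 0.576  -0.1473  0.0192]
[326.5 161.7] 22 [ 0.5812 -0.1607  0.0192]
mid diff (dots-tips) [ 0.0013 -0.0016 -0.0092]
115.6717534172662 0.012382936414541102
111.42339647680699 0.014392557515993
0.02525822442631483 12.15938150882721 [ 0.53203006 -0.16864297  0.03495287]
0.025211621254481127 12.15944766998291 [ 0.53206623 -0.16865555  0.03495866]
0.02523638538688654 12.15931311249733 [ 0.53202641 -0.16862041  0.03493457]
0.025493561992553974 12.159402072429657 [ 0.53203971 -0.16863492  0.03494182]
0.025242553275043458 12.159444987773895 [ 0.5320291  -0.16864114  0.03493906]
```

Opening is 25.2 mm at 12.2 N, which gives a gap of about 12 mm. It is steady and centred, so I'm handing in.

```bash
python3 -c "
from cell import *
print(hand_in())"
```

```text
the job is handed in; nothing more can be done
None
```

I handed the job in with the tweezers held steady in the air, below the dish rim, with the tips about 12 mm apart (12.2 N grip) and centred over the two dots to within about 1 mm; `hand_in()` did not report the verdict.

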